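Set a blank stepped speed selector on a tube mixer by clicks, then start it

TASK

The speed selector on the tube mixer is a blank black knob. Turn it counter-clockwise gently until you feel its end stop, without forcing it, then turn it clockwise exactly four clicks and let go, and only then press the green start key gently all the way down and release it. Do not drag, twist or tip the mixer, which only stands on rubber feet, and leave the other things on the bench where they are.

Things in the scene. Friction and masses are not known exactly. Their poses are not given: they have to be found in the camera images.
- mixer: Tube mixer: white box, grey top, 150 (x) x 210 (y) x 62 mm high, 1.8 kg, loose on rubber feet (0.8 N m on the knob can turn the box). Origin: centre of its underside, z up; its -x side (blue stripe) faces roughly the robot. On top: black selector knob (left half), green start key (right half, near), blue cup 36 mm wide, 22 mm high (right half, far).
- knob_grip (a point): Grip point on the upright axis of the selector knob, 25 mm above the mixer's top (z 87 mm); fixed to the mixer, does not turn. The knob is plain, round, finely fluted, of grippy black rubber, 40 mm across, its top 38 mm above the mixer's top; nothing on it shows its setting. Nothing else stands within 60 mm of its axis.
- knob_top (a point): Centre of the knob's top face. The knob has 10 settings one click (30 degrees) apart, clockwise from above is up. 0.15 to 0.2 N m takes it over a click; let go, it falls into the nearest setting. End stops lie 7 degrees beyond the lowest (counter-clockwise) and highest setting; the lower is firm to 0.5 N m, above that it yields and is overstrained after 18 degrees. It starts 1 to 5 clicks above the lowest.
- tap (a joint): Contact carriage hidden inside the selector: 0 m at the lowest setting, +0.02 mm for each click clockwise. Far too small to be read through the 1.5 mm noise of the readings: setting must be felt.
- start (a joint): Green start key: travel in m, 0 up, 0.006 fully down; springs back. Down takes about 5 N.
- start_top (a point): Centre of the top face of the green start key (24 mm across), 22 mm above the mixer's top when up (z about 84 mm), moves with it. Its black collar is 40 mm across and 12 mm high.
- far_corner (a point): Corner of the mixer at the back right (its +x, -y corner), 30 mm above the bench.
- timer: Green laboratory timer, 66 x 92 x 28 mm, bystander; origin under its centre.
- petri_dish: Petri dish, 91 mm across, 15 mm high, bystander; origin under its centre.
- marker: Blue and white marker pen lying on the bench, 135 mm long, bystander.
- dropper: Brown dropper bottle, 33 mm wide, 102 mm high, standing, bystander; origin under its centre.

How it is judged:
On the way, in this order (a step that is already met when the one before it is completed fails the run):
1. the selector is turned back to its counter-clockwise end: within 0.3 click of the lowest setting, or against the stop (value of joint tap below 6e-06 m), for 0.2 s.
2. the selector stands four clicks up, with the knob let go (value of joint tap between 7.2e-05 and 8.8e-05 m and contact force between the fingers and mixer below 0.2 N), for 0.2 s.
3. the start key is pressed at least 4.5 of its 6 mm, with the selector four clicks up (value of joint tap between 7.2e-05 and 8.8e-05 m and value of joint start above 0.0045 m), for 0.05 s.
At the end, for the whole second after the job is handed in: The selector rests four clicks (within 0.4 click) clockwise of its lowest setting, the start key has been pressed and is up again (within 1 mm), and the mixer stands level and still where it stood (value of joint tap between 7.2e-05 and 8.8e-05 m and value of joint start below 0.001 m and linear speed of mixer below 0.01 m/s and angle between mixer's own z axis and vertical below 0.03 rad); the robot touches nothing.
It fails at once if the selector is forced into its lower end stop: turned more than 0.85 click below the lowest setting (value of joint tap below -1.7e-05 m).
It fails at once if the mixer is tipped by more than 0.1 rad, or dragged or twisted: its origin moves more than 20 mm or its back right corner more than 30 mm (angle between mixer's own z axis and vertical above 0.1 rad or distance of mixer from where it was at the start of the episode above 0.02 m or distance of far_corner from where it was at the start of the episode above 0.03 m).
It fails at once if the start key is pressed (more than 4.5 mm) while the selector is not four clicks up (value of joint start above 0.0045 m and not (value of joint tap between 7.2e-05 and 8.8e-05 m)).
It fails at once if the start key is hit with more than 40 N (contact force between any of the fingers, the arm and start_c0 above 40 N).
It fails at once if a bystander is moved by more than 20 mm (distance of any of timer, petri_dish, marker, dropper from where it was at the start of the episode above 0.02 m).
It also fails if it takes over 72 s, if anything falls off the work surface, if the arm or the gripper's body presses on something with over 40 N, if the wrist force passes 120 N, or if a joint passes its speed limit or range.

ROBOT

A 6-joint arm with a two-finger parallel gripper is mounted at the origin on a cart in front of the work surface, level with it; the furniture and walls round the work are solid. World frame = base frame: x ahead of the robot, y to its left, z up, the work surface at z = 0. Lengths are in m, angles in rad, forces in N, time in s.
With the tool pointing down it reaches from about 0.375 to 0.975 m from the base axis. Payload 3.8 kg.
Tool frame: the origin (TCP) lies midway between the tips of the shut fingers; the grasp point (between the pads) lies 19 mm behind it; z points along the fingers, y is the direction in which the jaws open and shut (so a half turn about z gives the same grasp; the last joint's range is limited). The gripper opens to 85 mm and grips with 20 to 120 N. Pads are 22 mm wide; open, the fingers measure 114 mm over their backs; the gripper's body (76 mm by 85 mm) begins 54 mm behind the grasp point. The pads swing forward as they close: fully open they stand 13 mm farther back than shut.
Start: joints at [1.257, 0.264, 1.604, -0, 1.274, -0.037], TCP at [0.184, 0.649, 0.231] pointing down, gripper open.
Joint ranges: [-2.63, 2.63], [-0.94, 2.18], [0.31, 2.57], [-1.31, 4.45], [0, 2.66], [-2.55, 2.55]. Speed limits (rad/s): [2.57, 2.57, 3.14, 3.14, 3.14, 3.14].

INTERFACE

Orientations are given as a rotation vector (axis times angle).
In Python, from workcell import bot gives the robot as it stands.
- The arm moves only by the shell command python3 -m inch 'ROWS' [FORCE]. ROWS is JSON, a list of rows, each an object of numbers: "dx", "dy", "dz": the shift along the tool's x, y, z in m; "ax", "ay", "az": the turn, a rotation vector about the tool's x, y, z in degrees; "fingers": the opening, from -1 (shut) to 1 (fully open). A call has 1 to 20 rows; each row is the pose to reach, as a shift and turn from the pose measured when the call began, along the tool's axes at that moment; what a row does not reach only later rows make up. A row lasts 1/8 s, in which the tool goes at most 62.5 mm and 10.7 degrees, less where a joint would pass 70% of its speed; a pose out of reach is approached as far as the arm can. A call with a gripper value outside its range is refused whole. The fingers move at their own pace and stop on an object; FORCE is the grip in N (left out, the last holds). Time passes only in rows, so rows that repeat a pose let the fingers close. It gives the time, the measured TCP pose, the force and the opening at its end, in the units of the state.
- bot.read_state(): the state, without advancing time (a new reading comes with each control period).
- bot.read_camera(name): name is "scene" or "side" or "wrist"; returns (picture, depth): 480x640x3 uint8, blue, green, red; 480x640 float32, m along the optical axis (not along the pixel's ray), 0 where there is no reading.
- bot.get_calibration(name): a dict with "intrinsics" (3x3 intrinsics, pixels), "view" (4x4, takes a point from world to camera coordinates). Camera axes: x right, y down, z forward; pixel columns grow to the right and rows downward; lengths in m; the calibration is good to about 2 mm. A picture is of the moment at which its call begins: read the wrist's pose just before it. get_calibration takes no time and is no camera call; for the wrist camera it gives the pose at the moment of the call.
- bot.finish_job(): hands the job in, once; it reports no verdict.
Trained networks look in the newest picture that a camera, given by its name, has taken for a name from the list of things; names that differ only in an ending like _2 or _b are one class to them, and where a whole thing is asked for, a point or a joint stands for the part that bears it (a point fixed in the world has none). Each returns a list of dicts, best first, with "p" (0 to 1); they miss things now and then, are a little off and sometimes report something else, mostly with a low value. They report only what shows in the picture. A call takes as long as a camera call.
- bot.masks_of(camera, thing): "region" (480x640 bool, what is visible of it) and "box" ([left, top, right, bottom] in pixels, round what is visible of it).
The state is a dict: "time": time; "q": joint angles; "joint_vel": joint speeds; "joint_torque": joint torques, N m; "tool_pos": TCP position; "tcp_rot": TCP orientation; "wrist_force": force on the tool from outside, world axes, zero at the start; "torque": the same for the moment, N m; "width": opening from 0.0 (shut) to 1.0 (fully open).
Only numpy, scipy, OpenCV 4.12 (cv2) and the standard library are available. Lean on these libraries where they do the work, as an engineer would, in place of code of your own. Each camera call takes 0.05 s, during which the arm holds its last target. There are 200 camera calls.

## Working session

There is one attempt and no reset: what is moved stays moved. The work goes in short steps, Python scripts to look and compute and a shell command to move; the robot and the scene stay as the last step left them, time stands still between calls to the robot, and variables do not carry over. Pictures are saved under pics/ and viewed, about 8 in all and at most 12, crops included, and the job is handed in when it is done.

```bash
mkdir -p pics
cat > h.py <<'E'
import numpy as np, cv2
from workcell import bot
from scipy.spatial.transform import Rotation as R
def cloud(cam, region, depth):
    c=bot.get_calibration(cam);K=np.array(c["intrinsics"]);V=np.array(c["view"])
    v,u=np.nonzero(region&(depth>0));z=depth[v,u]
    p=np.c_[(u-K[0,2])/K[0,0]*z,(v-K[1,2])/K[1,1]*z,z]
    return (p-V[:3,3])@V[:3,:3]
E
python3 - <<'E'
from h import *
s=bot.read_state();print({k:np.round(v,3) for k,v in s.items()})
im,d=bot.read_camera("scene");cv2.imwrite("pics/a.png",im)
for n in ["mixer","knob_top","start_top","timer","petri_dish","marker","dropper"]:
    for m in bot.masks_of("scene",n)[:2]:
        p=cloud("scene",m["region"],d)
        if len(p): print(n,round(m["p"],2),np.round(m["box"]),len(p),"med",np.round(np.median(p,0),3),"lo",np.round(np.percentile(p,2,0),3),"hi",np.round(np.percentile(p,98,0),3))
E
```

```text
{'time': np.float64(0.0), 'q': array([ 1.257,  0.265,  1.605, -0.   ,  1.274, -0.037]), 'joint_vel': array([ 0.   , -0.   , -0.002,  0.001, -0.001,  0.001]), 'joint_torque': array([-0.0000e+00, -5.1512e+01, -3.6731e+01,  0.0000e+00,  1.3000e-02,
        0.0000e+00]), 'tool_pos': array([0.184, 0.649, 0.23 ]), 'tcp_rot': array([-4.330e-01, -3.111e+00,  3.000e-03]), 'wrist_force': array([-0.513,  0.435, -0.021]), 'torque': array([ 0.026, -0.059, -0.023]), 'width': np.float64(1.003)}
mixer 0.58 [319. 228. 390. 296.] 2486 med [ 0.513 -0.022  0.062] lo [ 0.461 -0.146  0.013] hi [0.581 0.077 0.101]
knob_top 0.67 [315. 227. 389. 297.] 2510 med [ 0.513 -0.021  0.062] lo [ 0.46  -0.144  0.006] hi [0.588 0.077 0.101]
timer 0.94 [399. 207. 428. 234.] 466 med [ 0.454 -0.293  0.026] lo [ 0.418 -0.339  0.007] hi [ 0.492 -0.263  0.032]
petri_dish 0.61 [359. 195. 388. 219.] 509 med [ 0.587 -0.297  0.014] lo [ 0.547 -0.343  0.003] hi [ 0.629 -0.258  0.02 ]
dropper 0.63 [207. 262. 222. 296.] 304 med [0.753 0.226 0.056] lo [0.742 0.209 0.007] hi [0.772 0.237 0.099]
```

Run:
```python
from h import *
im,d=bot.read_camera("scene")
cv2.imwrite("pics/b.png",cv2.resize(im[170:330,180:460],None,fx=2.8,fy=2.8,interpolation=cv2.INTER_CUBIC))
m=bot.masks_of("scene","mixer")[0];p=cloud("scene",m["region"],d)
t=p[(p[:,2]>.056)&(p[:,2]<.068)];print("top rect",cv2.minAreaRect((t[:,:2]*1000).astype(np.float32)))
k=p[(p[:,2]>.09)];print("knob",len(k),k.mean(0),np.percentile(k,[2,98],0))
s=bot.read_state();M=R.from_rotvec(s["tcp_rot"]).as_matrix();print(M.round(3))
goal=np.array([.42,.0,.33])
print("shift",M.T@(goal-s["tool_pos"]))
```

```text
top rect ((501.3900146484375, -37.93445587158203), (140.4347381591797, 209.76551818847656), 18.259756088256836)
knob 164 [0.42302337 0.0927132  0.19710031] [[ 0.18679016 -0.01451135  0.09067947]
 [ 0.48756472  0.51275493  0.66956149]]
[[-0.962  0.273 -0.   ]
 [ 0.273  0.962 -0.   ]
 [-0.    -0.    -1.   ]]
shift [-0.40401285 -0.56022186 -0.09871294]
```

View pics/b.png

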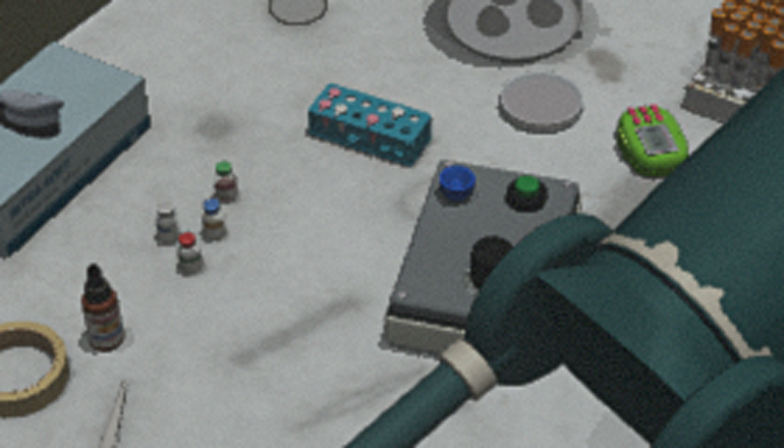

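The scene view shows the mixer (crop px 390–580, 160–350): the knob at about (490,262), the key at (527,190), the cup at (457,180). The arm hides part of it. I'm moving above it for a look with the wrist camera.

```bash
python3 -m inch '[{"dx":-0.05,"dy":-0.06,"dz":-0.06},{"dx":-0.404,"dy":-0.56,"dz":-0.099},{"dx":-0.404,"dy":-0.56,"dz":-0.099},{"dx":-0.404,"dy":-0.56,"dz":-0.099},{"dx":-0.404,"dy":-0.56,"dz":-0.099},{"dx":-0.404,"dy":-0.56,"dz":-0.099},{"dx":-0.404,"dy":-0.56,"dz":-0.099},{"dx":-0.404,"dy":-0.56,"dz":-0.099},{"dx":-0.404,"dy":-0.56,"dz":-0.099},{"dx":-0.404,"dy":-0.56,"dz":-0.099},{"dx":-0.404,"dy":-0.56,"dz":-0.099},{"dx":-0.404,"dy":-0.56,"dz":-0.099},{"dx":-0.404,"dy":-0.56,"dz":-0.099},{"dx":-0.404,"dy":-0.56,"dz":-0.099}]' 20
cat > look.py <<'E'
from h import *
import sys
s=bot.read_state();print(s["time"],"q",np.round(s["q"],3),"pos",np.round(s["tool_pos"],4),"F",np.round(s["wrist_force"],2),"T",np.round(s["torque"],3))
im,d=bot.read_camera("wrist");cv2.imwrite("pics/%s.png"%sys.argv[1],im)
allp=cloud("wrist",np.ones(d.shape,bool),d)
for n in ["mixer","knob_top","start_top"]:
    for m in bot.masks_of("wrist",n)[:1]:
        p=cloud("wrist",m["region"],d)
        print(n,round(m["p"],2),np.round(m["box"]),len(p),"lo",np.round(np.percentile(p,2,0),3),"hi",np.round(np.percentile(p,98,0),3))
        if n=="mixer":
            t=p[(p[:,2]>.055)&(p[:,2]<.069)];print("top rect",cv2.minAreaRect((t[:,:2]*1000).astype(np.float32)))
            k=p[(p[:,2]>.094)&(p[:,2]<.108)]
            if len(k)>20: print("knobtop",len(k),cv2.minEnclosingCircle((k[:,:2]*1000).astype(np.float32)),np.median(k,0))
E
python3 look.py c
```

```text
0.5 q [ 1.257  0.264  1.604 -0.     1.274 -0.037] pos [0.1844 0.6493 0.2312] F [-0.14  0.84  0.72] T [ 0.028 -0.035  0.03 ]invalid input at $[0]: expected keys dx, dy, dz, ax, ay, az, fingers
```

View pics/c.png

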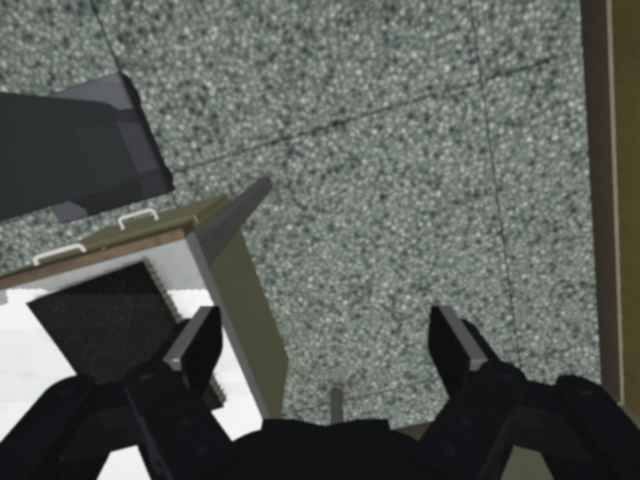

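The wrist view shows only the bench edge and the floor. The call was refused because every key is required, so I'll resend it with all of them.

```bash
python3 -m inch '[{"dx":-0.05,"dy":-0.04,"dz":-0.06,"ax":0,"ay":0,"az":0,"fingers":1},{"dx":-0.404,"dy":-0.56,"dz":-0.099,"ax":0,"ay":0,"az":0,"fingers":1},{"dx":-0.404,"dy":-0.56,"dz":-0.099,"ax":0,"ay":0,"az":0,"fingers":1},{"dx":-0.404,"dy":-0.56,"dz":-0.099,"ax":0,"ay":0,"az":0,"fingers":1},{"dx":-0.404,"dy":-0.56,"dz":-0.099,"ax":0,"ay":0,"az":0,"fingers":1},{"dx":-0.404,"dy":-0.56,"dz":-0.099,"ax":0,"ay":0,"az":0,"fingers":1},{"dx":-0.404,"dy":-0.56,"dz":-0.099,"ax":0,"ay":0,"az":0,"fingers":1},{"dx":-0.404,"dy":-0.56,"dz":-0.099,"ax":0,"ay":0,"az":0,"fingers":1},{"dx":-0.404,"dy":-0.56,"dz":-0.099,"ax":0,"ay":0,"az":0,"fingers":1},{"dx":-0.404,"dy":-0.56,"dz":-0.099,"ax":0,"ay":0,"az":0,"fingers":1},{"dx":-0.404,"dy":-0.56,"dz":-0.099,"ax":0,"ay":0,"az":0,"fingers":1},{"dx":-0.404,"dy":-0.56,"dz":-0.099,"ax":0,"ay":0,"az":0,"fingers":1},{"dx":-0.404,"dy":-0.56,"dz":-0.099,"ax":0,"ay":0,"az":0,"fingers":1},{"dx":-0.404,"dy":-0.56,"dz":-0.099,"ax":0,"ay":0,"az":0,"fingers":1}]' 20
python3 look.py d
```

```text
time: 2.45
tool_pos: [0.4198, 0.0008, 0.3302]
tcp_rot: [-0.433, -3.111, -0.001]
wrist_force: [0.1, 0.8, 0.7]
width: 0.999
2.45 q [-5.800e-02 -2.840e-01  1.968e+00  1.000e-03  1.458e+00 -1.352e+00] pos [0.4198 0.0008 0.3302] F [0.06 0.75 0.74] T [0.021 0.053 0.009]
mixer 0.93 [213. 168. 408. 345.] 18690 lo [ 0.412 -0.143  0.031] hi [0.575 0.061 0.1  ]
top rect ((502.7676086425781, -42.39617919921875), (141.5420379638672, 201.01162719726562), 19.441621780395508)
knobtop 969 ((471.52471923828125, 1.2303786277770996), 20.661808013916016) [0.47043583 0.00162228 0.10017221]
knob_top 0.6 [211. 166. 407. 347.] 18562 lo [ 0.412 -0.142  0.035] hi [0.574 0.06  0.1  ]
start_top 0.75 [243. 274. 269. 297.] 271 lo [ 0.489 -0.118  0.077] hi [ 0.508 -0.098  0.086]
```

View pics/d.png

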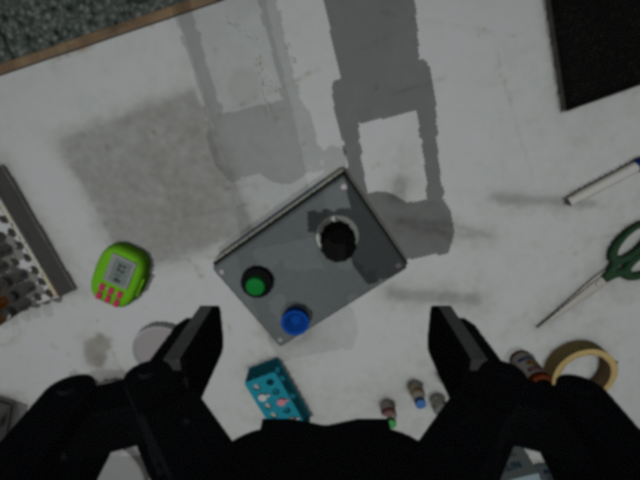

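The wrist view shows the knob at (337,240), the green key at (257,282) and the cup at (295,320), which agrees with the network. Turning counter-clockwise lowers q6, so I'm pre-winding the wrist clockwise by 130° above the knob.

```bash
python3 -m inch '[{"dx":-0.02,"dy":0.005,"dz":0.04,"ax":0,"ay":0,"az":10,"fingers":1},{"dx":-0.049,"dy":0.0145,"dz":0.09,"ax":0,"ay":0,"az":20,"fingers":1},{"dx":-0.049,"dy":0.0145,"dz":0.13,"ax":0,"ay":0,"az":30,"fingers":1},{"dx":-0.049,"dy":0.0145,"dz":0.13,"ax":0,"ay":0,"az":40,"fingers":1},{"dx":-0.049,"dy":0.0145,"dz":0.13,"ax":0,"ay":0,"az":50,"fingers":1},{"dx":-0.049,"dy":0.0145,"dz":0.13,"ax":0,"ay":0,"az":60,"fingers":1},{"dx":-0.049,"dy":0.0145,"dz":0.13,"ax":0,"ay":0,"az":70,"fingers":1},{"dx":-0.049,"dy":0.0145,"dz":0.13,"ax":0,"ay":0,"az":80,"fingers":1},{"dx":-0.049,"dy":0.0145,"dz":0.13,"ax":0,"ay":0,"az":90,"fingers":1},{"dx":-0.049,"dy":0.0145,"dz":0.13,"ax":0,"ay":0,"az":100,"fingers":1},{"dx":-0.049,"dy":0.0145,"dz":0.13,"ax":0,"ay":0,"az":110,"fingers":1},{"dx":-0.049,"dy":0.0145,"dz":0.13,"ax":0,"ay":0,"az":120,"fingers":1},{"dx":-0.049,"dy":0.0145,"dz":0.13,"ax":0,"ay":0,"az":130,"fingers":1},{"dx":-0.049,"dy":0.0145,"dz":0.13,"ax":0,"ay":0,"az":130,"fingers":1}]' 20
python3 look.py e
python3 - <<'E'
from h import *
s=bot.read_state();print(R.from_rotvec(s["tcp_rot"]).as_matrix().round(3))
E
```

```text
time: 4.4
tool_pos: [0.4708, 0.0028, 0.2002]
tcp_rot: [-3.0, -0.93, -0.0]
wrist_force: [-0.2, 1.1, 0.3]
width: 1.001
4.4 q [-0.047 -0.107  2.061  0.     1.188  0.922] pos [0.4708 0.0028 0.2002] F [-0.2   1.12  0.32] T [ 0.002 -0.021 -0.02 ]
mixer 0.57 [259.  98. 540. 320.] 41930 lo [ 0.424 -0.137  0.042] hi [0.587 0.062 0.101]
top rect ((503.0282287597656, -42.22260284423828), (141.05813598632812, 201.32769775390625), 19.342531204223633)
knobtop 2283 ((471.3282165527344, 1.458646297454834), 20.822473526000977) [0.4726767  0.00219082 0.10029546]
knob_top 0.82 [256.  93. 541. 322.] 41556 lo [ 0.424 -0.136  0.044] hi [0.587 0.061 0.101]
start_top 0.58 [442. 263. 476. 295.] 790 lo [ 0.489 -0.12   0.074] hi [ 0.511 -0.098  0.085]
[[ 0.825  0.565  0.   ]
 [ 0.565 -0.825  0.   ]
 [ 0.    -0.    -1.   ]]
```

View pics/e.png

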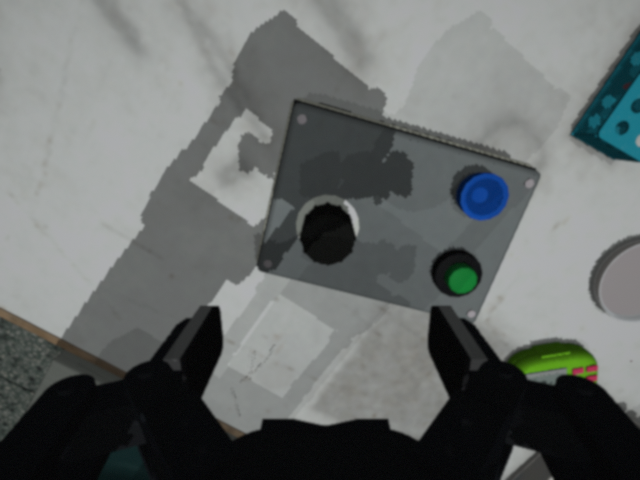

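The close view has the knob at (328,230) and the key at (462,278). The knob axis is at (0.4713, 0.0015), about 1 mm from the TCP, so I'll go down and grip at 20 N.

```bash
python3 -m inch '[{"dx":0,"dy":0.001,"dz":0.05,"ax":0,"ay":0,"az":0,"fingers":1},{"dx":0,"dy":0.001,"dz":0.1,"ax":0,"ay":0,"az":0,"fingers":1},{"dx":0,"dy":0.001,"dz":0.132,"ax":0,"ay":0,"az":0,"fingers":1},{"dx":0,"dy":0.001,"dz":0.132,"ax":0,"ay":0,"az":0,"fingers":1},{"dx":0,"dy":0.001,"dz":0.132,"ax":0,"ay":0,"az":0,"fingers":-0.1},{"dx":0,"dy":0.001,"dz":0.132,"ax":0,"ay":0,"az":0,"fingers":-1},{"dx":0,"dy":0.001,"dz":0.132,"ax":0,"ay":0,"az":0,"fingers":-1},{"dx":0,"dy":0.001,"dz":0.132,"ax":0,"ay":0,"az":0,"fingers":-1},{"dx":0,"dy":0.001,"dz":0.132,"ax":0,"ay":0,"az":0,"fingers":-1},{"dx":0,"dy":0.001,"dz":0.132,"ax":0,"ay":0,"az":0,"fingers":-1}]' 20
cat > st.py <<'E'
from h import *
s=bot.read_state();M=R.from_rotvec(s["tcp_rot"]).as_matrix()
print(s["time"],"yawx %.1f"%np.degrees(np.arctan2(M[1,0],M[0,0])),"q6 %.3f"%s["q"][5],"pos",np.round(s["tool_pos"],4),"F",np.round(s["wrist_force"],2),"T",np.round(s["torque"],3),"tq6 %.3f"%s["joint_torque"][5],"w %.3f"%s["width"])
E
python3 st.py
```

```text
time: 5.85
tool_pos: [0.4726, 0.0019, 0.0703]
tcp_rot: [-3.001, -0.929, -0.005]
wrist_force: [-1.9, 2.3, 5.0]
width: 0.452
5.85 yawx 34.4 q6 0.920 pos [0.4726 0.0019 0.0703] F [-1.85  2.3   4.96] T [0.318 0.346 0.013] tq6 -0.029 w 0.452
```

The grip is good (width 38 mm). Next I turn counter-clockwise in 5° steps, with a torque guard between calls.

```bash
cat >> st.py <<'E'
import sys
sys.exit(1 if abs(s["torque"][2])>0.3 else 0)
E
python3 -m inch '[{"dx":0,"dy":0,"dz":0,"ax":0,"ay":0,"az":-5,"fingers":-1},{"dx":0,"dy":0,"dz":0,"ax":0,"ay":0,"az":-5,"fingers":-1}]' >/dev/null && python3 st.py && python3 -m inch '[{"dx":0,"dy":0,"dz":0,"ax":0,"ay":0,"az":-5,"fingers":-1},{"dx":0,"dy":0,"dz":0,"ax":0,"ay":0,"az":-5,"fingers":-1}]' >/dev/null && python3 st.py && python3 -m inch '[{"dx":0,"dy":0,"dz":0,"ax":0,"ay":0,"az":-5,"fingers":-1},{"dx":0,"dy":0,"dz":0,"ax":0,"ay":0,"az":-5,"fingers":-1}]' >/dev/null && python3 st.py && python3 -m inch '[{"dx":0,"dy":0,"dz":0,"ax":0,"ay":0,"az":-5,"fingers":-1},{"dx":0,"dy":0,"dz":0,"ax":0,"ay":0,"az":-5,"fingers":-1}]' >/dev/null && python3 st.py && python3 -m inch '[{"dx":0,"dy":0,"dz":0,"ax":0,"ay":0,"az":-5,"fingers":-1},{"dx":0,"dy":0,"dz":0,"ax":0,"ay":0,"az":-5,"fingers":-1}]' >/dev/null && python3 st.py && python3 -m inch '[{"dx":0,"dy":0,"dz":0,"ax":0,"ay":0,"az":-5,"fingers":-1},{"dx":0,"dy":0,"dz":0,"ax":0,"ay":0,"az":-5,"fingers":-1}]' >/dev/null && python3 st.py && python3 -m inch '[{"dx":0,"dy":0,"dz":0,"ax":0,"ay":0,"az":-5,"fingers":-1},{"dx":0,"dy":0,"dz":0,"ax":0,"ay":0,"az":-5,"fingers":-1}]' >/dev/null && python3 st.py
```

```text
6.1 yawx 39.3 q6 0.834 pos [0.4725 0.0021 0.0704] F [ 0.22  0.24 -3.79] T [ 0.199  0.082 -0.198] tq6 -0.510 w 0.447
6.35 yawx 44.2 q6 0.749 pos [0.4724 0.0021 0.0704] F [ 0.36  0.69 -4.46] T [ 0.146  0.005 -0.084] tq6 -0.332 w 0.449
6.6 yawx 49.0 q6 0.664 pos [0.4723 0.0022 0.0704] F [ 0.05  1.45 -3.24] T [ 0.189  0.057 -0.013] tq6 -0.291 w 0.448
6.85 yawx 53.9 q6 0.580 pos [0.4722 0.0023 0.0704] F [ 0.07  0.69 -3.99] T [-0.021 -0.22   0.102] tq6 -0.198 w 0.449
7.1 yawx 58.7 q6 0.496 pos [0.4722 0.0024 0.0704] F [-0.31  1.5  -4.82] T [ 0.13  -0.151  0.297] tq6 0.030 w 0.451
7.35 yawx 63.5 q6 0.412 pos [0.472  0.0024 0.0704] F [ 0.33  0.97 -3.7 ] T [0.174 0.109 0.065] tq6 -0.188 w 0.446
7.6 yawx 68.3 q6 0.328 pos [0.4719 0.0024 0.0704] F [-0.65  0.33 -2.57] T [ 0.183  0.09  -0.167] tq6 -0.410 w 0.445
```

Clear detents show 30° apart, with resting angles near 34.4 and 64.4. I'm carrying on, with the guard now on resisting torque only.

```bash
sed -i 's/abs(s\["torque"\]\[2\])>0.3/s["torque"][2]<-0.3/' st.py
python3 -m inch '[{"dx":0,"dy":0,"dz":0,"ax":0,"ay":0,"az":-5,"fingers":-1},{"dx":0,"dy":0,"dz":0,"ax":0,"ay":0,"az":-5,"fingers":-1}]' >/dev/null && python3 st.py && python3 -m inch '[{"dx":0,"dy":0,"dz":0,"ax":0,"ay":0,"az":-5,"fingers":-1},{"dx":0,"dy":0,"dz":0,"ax":0,"ay":0,"az":-5,"fingers":-1}]' >/dev/null && python3 st.py && python3 -m inch '[{"dx":0,"dy":0,"dz":0,"ax":0,"ay":0,"az":-5,"fingers":-1},{"dx":0,"dy":0,"dz":0,"ax":0,"ay":0,"az":-5,"fingers":-1}]' >/dev/null && python3 st.py && python3 -m inch '[{"dx":0,"dy":0,"dz":0,"ax":0,"ay":0,"az":-5,"fingers":-1},{"dx":0,"dy":0,"dz":0,"ax":0,"ay":0,"az":-5,"fingers":-1}]' >/dev/null && python3 st.py && python3 -m inch '[{"dx":0,"dy":0,"dz":0,"ax":0,"ay":0,"az":-5,"fingers":-1},{"dx":0,"dy":0,"dz":0,"ax":0,"ay":0,"az":-5,"fingers":-1}]' >/dev/null && python3 st.py && python3 -m inch '[{"dx":0,"dy":0,"dz":0,"ax":0,"ay":0,"az":-5,"fingers":-1},{"dx":0,"dy":0,"dz":0,"ax":0,"ay":0,"az":-5,"fingers":-1}]' >/dev/null && python3 st.py
```

```text
7.85 yawx 73.1 q6 0.244 pos [0.4718 0.0025 0.0704] F [-1.05  1.82 -4.22] T [ 0.207 -0.007  0.092] tq6 -0.238 w 0.455
8.1 yawx 77.9 q6 0.161 pos [0.4717 0.0025 0.0704] F [-0.06  0.74 -3.32] T [ 0.226  0.029 -0.044] tq6 -0.310 w 0.445
8.35 yawx 82.7 q6 0.077 pos [0.4716 0.0026 0.0704] F [-0.46  1.65 -0.81] T [0.254 0.026 0.043] tq6 -0.194 w 0.449
8.6 yawx 87.5 q6 -0.007 pos [0.4715 0.0026 0.0704] F [-0.89  1.42 -3.09] T [0.228 0.044 0.103] tq6 -0.141 w 0.447
8.85 yawx 92.3 q6 -0.091 pos [0.4714 0.0026 0.0704] F [-2.52  1.97 -2.05] T [0.139 0.322 0.105] tq6 -0.151 w 0.449
9.1 yawx 97.1 q6 -0.174 pos [0.4713 0.0026 0.0704] F [-1.25  0.57 -3.15] T [ 0.225  0.253 -0.202] tq6 -0.378 w 0.452
```

```bash
sed -i 's/s\["torque"\]\[2\]<-0.3 /s["torque"][2]<-0.3 or s["joint_torque"][5]<-0.56 /' st.py
python3 -m inch '[{"dx":0,"dy":0,"dz":0,"ax":0,"ay":0,"az":-5,"fingers":-1},{"dx":0,"dy":0,"dz":0,"ax":0,"ay":0,"az":-5,"fingers":-1}]' >/dev/null && python3 st.py && python3 -m inch '[{"dx":0,"dy":0,"dz":0,"ax":0,"ay":0,"az":-5,"fingers":-1},{"dx":0,"dy":0,"dz":0,"ax":0,"ay":0,"az":-5,"fingers":-1}]' >/dev/null && python3 st.py && python3 -m inch '[{"dx":0,"dy":0,"dz":0,"ax":0,"ay":0,"az":-5,"fingers":-1},{"dx":0,"dy":0,"dz":0,"ax":0,"ay":0,"az":-5,"fingers":-1}]' >/dev/null && python3 st.py && python3 -m inch '[{"dx":0,"dy":0,"dz":0,"ax":0,"ay":0,"az":-5,"fingers":-1},{"dx":0,"dy":0,"dz":0,"ax":0,"ay":0,"az":-5,"fingers":-1}]' >/dev/null && python3 st.py && python3 -m inch '[{"dx":0,"dy":0,"dz":0,"ax":0,"ay":0,"az":-5,"fingers":-1},{"dx":0,"dy":0,"dz":0,"ax":0,"ay":0,"az":-5,"fingers":-1}]' >/dev/null && python3 st.py && python3 -m inch '[{"dx":0,"dy":0,"dz":0,"ax":0,"ay":0,"az":-5,"fingers":-1},{"dx":0,"dy":0,"dz":0,"ax":0,"ay":0,"az":-5,"fingers":-1}]' >/dev/null && python3 st.py
```

```text
9.35 yawx 101.9 q6 -0.258 pos [0.4711 0.0025 0.0704] F [-2.21  1.02 -0.59] T [ 0.233  0.293 -0.151] tq6 -0.327 w 0.446
9.6 yawx 106.7 q6 -0.341 pos [0.471  0.0026 0.0704] F [-3.38  1.47 -3.51] T [ 0.21   0.069 -0.262] tq6 -0.478 w 0.448
9.85 yawx 111.4 q6 -0.425 pos [0.4707 0.0028 0.0703] F [-3.09  2.48 -1.73] T [ 0.238  0.172 -0.448] tq6 -0.711 w 0.448
```

The resistance now rises steadily past the detent level (−0.15, −0.26, −0.45), so this feels like the stop. I'll hold for a moment and check whether the mixer has turned.

```bash
python3 -m inch '[{"dx":0,"dy":0,"dz":0,"ax":0,"ay":0,"az":0,"fingers":-1},{"dx":0,"dy":0,"dz":0,"ax":0,"ay":0,"az":0,"fingers":-1}]' >/dev/null; python3 st.py; python3 look.py f
```

```text
10.1 yawx 111.3 q6 -0.423 pos [0.4708 0.0028 0.0703] F [-2.49  1.75 -1.74] T [ 0.198  0.074 -0.478] tq6 -0.479 w 0.449
10.1 q [-0.049  0.042  2.182  0.003  0.918 -0.423] pos [0.4708 0.0028 0.0703] F [-2.49  1.75 -1.74] T [ 0.198  0.074 -0.478]
mixer 0.61 [201. 175. 520. 477.] 56378 lo [ 0.412 -0.061  0.025] hi [0.558 0.071 0.101]
top rect ((494.90618896484375, -22.281837463378906), (141.36949157714844, 158.22848510742188), 19.235509872436523)
knobtop 7994 ((468.4154968261719, 9.010972023010254), 32.77318572998047) [0.47072898 0.00385485 0.10017206]
knob_top 0.78 [202. 168. 520. 480.] 56253 lo [ 0.412 -0.061  0.025] hi [0.557 0.071 0.101]
```

View pics/f.png

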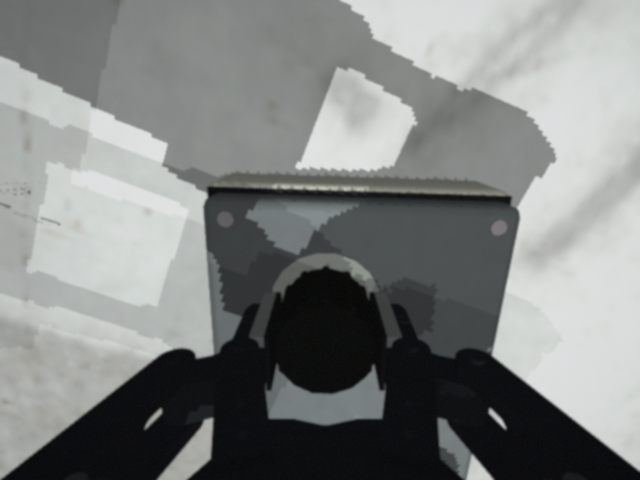

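The mixer hasn't turned (edge angle 19.24° against 19.34° before). The torque stays at −0.48, which no detent could hold, so this is the stop. I'll unwind, let go so the knob falls into the lowest setting, and regrip for a clean zero.

```bash
python3 -m inch '[{"dx":0,"dy":0,"dz":0,"ax":0,"ay":0,"az":6,"fingers":-1},{"dx":0,"dy":0,"dz":0,"ax":0,"ay":0,"az":12,"fingers":-1},{"dx":0,"dy":0,"dz":0,"ax":0,"ay":0,"az":15,"fingers":-1},{"dx":0,"dy":0,"dz":0,"ax":0,"ay":0,"az":15,"fingers":-1}]' >/dev/null; python3 st.py
python3 -m inch '[{"dx":0,"dy":0,"dz":0,"ax":0,"ay":0,"az":0,"fingers":0.3},{"dx":0,"dy":0,"dz":0,"ax":0,"ay":0,"az":0,"fingers":0.3},{"dx":0,"dy":0,"dz":0,"ax":0,"ay":0,"az":0,"fingers":0.3},{"dx":0,"dy":0,"dz":0,"ax":0,"ay":0,"az":0,"fingers":0.3}]' >/dev/null; python3 st.py
python3 -m inch '[{"dx":0,"dy":0,"dz":0,"ax":0,"ay":0,"az":0,"fingers":-1},{"dx":0,"dy":0,"dz":0,"ax":0,"ay":0,"az":0,"fingers":-1},{"dx":0,"dy":0,"dz":0,"ax":0,"ay":0,"az":0,"fingers":-1},{"dx":0,"dy":0,"dz":0,"ax":0,"ay":0,"az":0,"fingers":-1}]' 25 >/dev/null; python3 st.py
```

```text
10.8 yawx 96.4 q6 -0.163 pos [0.4712 0.0026 0.0704] F [-0.79  0.56 -3.21] T [ 0.207  0.077 -0.137] tq6 -0.002 w 0.455
11.3 yawx 96.4 q6 -0.163 pos [0.4715 0.0026 0.0706] F [ 0.62 -0.74  0.05] T [ 0.007  0.031 -0.033] tq6 -0.002 w 0.651
11.8 yawx 96.5 q6 -0.163 pos [0.4713 0.0025 0.0708] F [-3.11 -1.2   6.02] T [ 0.044  0.546 -0.086] tq6 -0.024 w 0.451
```

```bash
sed -i '$d' st.py
python3 -m inch '[{"dx":0,"dy":0,"dz":0,"ax":0,"ay":0,"az":7.5,"fingers":-1},{"dx":0,"dy":0,"dz":0,"ax":0,"ay":0,"az":7.5,"fingers":-1}]' >/dev/null && python3 st.py && python3 -m inch '[{"dx":0,"dy":0,"dz":0,"ax":0,"ay":0,"az":7.5,"fingers":-1},{"dx":0,"dy":0,"dz":0,"ax":0,"ay":0,"az":7.5,"fingers":-1}]' >/dev/null && python3 st.py && python3 -m inch '[{"dx":0,"dy":0,"dz":0,"ax":0,"ay":0,"az":7.5,"fingers":-1},{"dx":0,"dy":0,"dz":0,"ax":0,"ay":0,"az":7.5,"fingers":-1}]' >/dev/null && python3 st.py && python3 -m inch '[{"dx":0,"dy":0,"dz":0,"ax":0,"ay":0,"az":7.5,"fingers":-1},{"dx":0,"dy":0,"dz":0,"ax":0,"ay":0,"az":7.5,"fingers":-1}]' >/dev/null && python3 st.py && python3 -m inch '[{"dx":0,"dy":0,"dz":0,"ax":0,"ay":0,"az":7.5,"fingers":-1},{"dx":0,"dy":0,"dz":0,"ax":0,"ay":0,"az":7.5,"fingers":-1}]' >/dev/null && python3 st.py && python3 -m inch '[{"dx":0,"dy":0,"dz":0,"ax":0,"ay":0,"az":7.5,"fingers":-1},{"dx":0,"dy":0,"dz":0,"ax":0,"ay":0,"az":7.5,"fingers":-1}]' >/dev/null && python3 st.py && python3 -m inch '[{"dx":0,"dy":0,"dz":0,"ax":0,"ay":0,"az":7.5,"fingers":-1},{"dx":0,"dy":0,"dz":0,"ax":0,"ay":0,"az":7.5,"fingers":-1}]' >/dev/null && python3 st.py && python3 -m inch '[{"dx":0,"dy":0,"dz":0,"ax":0,"ay":0,"az":7.5,"fingers":-1},{"dx":0,"dy":0,"dz":0,"ax":0,"ay":0,"az":7.5,"fingers":-1}]' >/dev/null && python3 st.py
```

```text
12.05 yawx 89.0 q6 -0.034 pos [0.4715 0.0025 0.0709] F [-2.38  0.51  1.21] T [-0.082  0.312  0.048] tq6 0.491 w 0.448
12.3 yawx 81.7 q6 0.094 pos [0.4716 0.0025 0.0708] F [-2.1  -0.5  -0.57] T [-0.067  0.165 -0.025] tq6 0.401 w 0.449
12.55 yawx 74.4 q6 0.221 pos [0.4718 0.0025 0.0709] F [-1.26 -0.58  2.41] T [-0.011  0.106 -0.061] tq6 0.356 w 0.446
12.8 yawx 67.2 q6 0.347 pos [0.472  0.0024 0.0708] F [-0.33 -0.48  2.16] T [-0.118  0.068 -0.078] tq6 0.283 w 0.445
13.05 yawx 60.0 q6 0.473 pos [0.4722 0.0023 0.0708] F [-1.11 -0.36 -0.14] T [-0.184 -0.091  0.208] tq6 0.600 w 0.451
13.3 yawx 52.8 q6 0.599 pos [0.4723 0.0022 0.0708] F [-0.43 -1.45  3.27] T [-0.104 -0.039  0.037] tq6 0.448 w 0.448
13.55 yawx 45.6 q6 0.724 pos [0.4725 0.0021 0.0709] F [ 0.28 -1.93  0.9 ] T [-0.111  0.089 -0.115] tq6 0.301 w 0.443
13.8 yawx 38.4 q6 0.850 pos [0.4726 0.002  0.0709] F [ 0.27 -1.71  0.91] T [-0.229  0.009 -0.11 ] tq6 0.282 w 0.448
```

Two clicks are counted, with resistance at 89 and 60 and the rest points in phase. Two more follow, to a yaw of about −24.

```bash
python3 -m inch '[{"dx":0,"dy":0,"dz":0,"ax":0,"ay":0,"az":8,"fingers":-1},{"dx":0,"dy":0,"dz":0,"ax":0,"ay":0,"az":8,"fingers":-1}]' >/dev/null && python3 st.py && python3 -m inch '[{"dx":0,"dy":0,"dz":0,"ax":0,"ay":0,"az":8,"fingers":-1},{"dx":0,"dy":0,"dz":0,"ax":0,"ay":0,"az":8,"fingers":-1}]' >/dev/null && python3 st.py && python3 -m inch '[{"dx":0,"dy":0,"dz":0,"ax":0,"ay":0,"az":8,"fingers":-1},{"dx":0,"dy":0,"dz":0,"ax":0,"ay":0,"az":8,"fingers":-1}]' >/dev/null && python3 st.py && python3 -m inch '[{"dx":0,"dy":0,"dz":0,"ax":0,"ay":0,"az":8,"fingers":-1},{"dx":0,"dy":0,"dz":0,"ax":0,"ay":0,"az":8,"fingers":-1}]' >/dev/null && python3 st.py && python3 -m inch '[{"dx":0,"dy":0,"dz":0,"ax":0,"ay":0,"az":8,"fingers":-1},{"dx":0,"dy":0,"dz":0,"ax":0,"ay":0,"az":8,"fingers":-1}]' >/dev/null && python3 st.py && python3 -m inch '[{"dx":0,"dy":0,"dz":0,"ax":0,"ay":0,"az":8,"fingers":-1},{"dx":0,"dy":0,"dz":0,"ax":0,"ay":0,"az":8,"fingers":-1}]' >/dev/null && python3 st.py && python3 -m inch '[{"dx":0,"dy":0,"dz":0,"ax":0,"ay":0,"az":8,"fingers":-1},{"dx":0,"dy":0,"dz":0,"ax":0,"ay":0,"az":8,"fingers":-1}]' >/dev/null && python3 st.py && python3 -m inch '[{"dx":0,"dy":0,"dz":0,"ax":0,"ay":0,"az":8,"fingers":-1},{"dx":0,"dy":0,"dz":0,"ax":0,"ay":0,"az":8,"fingers":-1}]' >/dev/null && python3 st.py
```

```text
14.05 yawx 30.7 q6 0.984 pos [0.4727 0.0018 0.0709] F [ 0.79 -1.8   0.06] T [-0.46  -0.202  0.167] tq6 0.643 w 0.449
14.3 yawx 23.1 q6 1.118 pos [0.4727 0.0017 0.0709] F [ 1.66 -1.36  0.48] T [-0.253 -0.072  0.045] tq6 0.532 w 0.447
14.55 yawx 15.4 q6 1.252 pos [0.4728 0.0015 0.0709] F [ 1.18 -2.97  0.32] T [-0.33  -0.095 -0.2  ] tq6 0.236 w 0.450
14.8 yawx 7.7 q6 1.386 pos [0.4729 0.0013 0.0708] F [-0.   -3.45 -0.98] T [-0.496 -0.099 -0.092] tq6 0.295 w 0.445
15.05 yawx 0.0 q6 1.520 pos [0.4729 0.0011 0.0709] F [ 0.55 -3.25  0.53] T [-0.697 -0.082  0.134] tq6 0.526 w 0.448
15.3 yawx -7.6 q6 1.654 pos [0.4729 0.0009 0.0709] F [ 0.84 -3.41  0.86] T [-0.763 -0.048  0.09 ] tq6 0.448 w 0.450
15.55 yawx -15.3 q6 1.788 pos [0.4729 0.0008 0.0709] F [ 0.43 -4.18  0.34] T [-0.777 -0.05  -0.082] tq6 0.387 w 0.448
15.8 yawx -23.0 q6 1.922 pos [0.4728 0.0006 0.0708] F [ 0.38 -6.21  0.32] T [-0.695 -0.051 -0.105] tq6 0.239 w 0.448
```

Four resistances felt (at 89, 60, 31 and 0), and the next rest point is at about −25. Now let go, wait, and lift straight up.

```bash
python3 -m inch '[{"dx":0,"dy":0,"dz":0,"ax":0,"ay":0,"az":1.5,"fingers":-1},{"dx":0,"dy":0,"dz":0,"ax":0,"ay":0,"az":1.5,"fingers":0.5},{"dx":0,"dy":0,"dz":0,"ax":0,"ay":0,"az":1.5,"fingers":0.5},{"dx":0,"dy":0,"dz":0,"ax":0,"ay":0,"az":1.5,"fingers":0.5},{"dx":0,"dy":0,"dz":0,"ax":0,"ay":0,"az":1.5,"fingers":0.5},{"dx":0,"dy":0,"dz":0,"ax":0,"ay":0,"az":1.5,"fingers":0.5},{"dx":0,"dy":0,"dz":0,"ax":0,"ay":0,"az":1.5,"fingers":0.5}]' >/dev/null; python3 st.py
python3 -m inch '[{"dx":0,"dy":0,"dz":-0.03,"ax":0,"ay":0,"az":0,"fingers":0.5},{"dx":0,"dy":0,"dz":-0.08,"ax":0,"ay":0,"az":0,"fingers":0.5},{"dx":0,"dy":0,"dz":-0.13,"ax":0,"ay":0,"az":0,"fingers":0.5},{"dx":0,"dy":0,"dz":-0.15,"ax":0,"ay":0,"az":0,"fingers":0.5},{"dx":0,"dy":0,"dz":-0.15,"ax":0,"ay":0,"az":0,"fingers":-1},{"dx":0,"dy":0,"dz":-0.15,"ax":0,"ay":0,"az":0,"fingers":-1},{"dx":0,"dy":0,"dz":-0.15,"ax":0,"ay":0,"az":0,"fingers":-1},{"dx":0,"dy":0,"dz":-0.15,"ax":0,"ay":0,"az":0,"fingers":-1}]' >/dev/null; python3 st.py; python3 look.py g
python3 - <<'E'
from h import *
s=bot.read_state();M=R.from_rotvec(s["tcp_rot"]).as_matrix();print(M.round(3))
im,d=bot.read_camera("wrist");m=bot.masks_of("wrist","start_top")[0]
p=cloud("wrist",m["region"],d);t=p[(p[:,2]>.079)&(p[:,2]<.09)]
c,r=cv2.minEnclosingCircle((t[:,:2]*1000).astype(np.float32));print(c,r,np.median(t,0))
print("shift",M.T@(np.array([c[0]/1e3,c[1]/1e3,.1])-s["tool_pos"]))
E
```

```text
16.675 yawx -24.5 q6 1.948 pos [0.4728 0.0006 0.0709] F [-1.16 -0.39  1.47] T [-0.014  0.061  0.006] tq6 -0.002 w 0.750
17.675 yawx -24.5 q6 1.948 pos [0.4714 0.0008 0.2194] F [-0.36  0.22  0.38] T [ 0.031  0.063 -0.038] tq6 -0.000 w -0.001
17.675 q [-5.100e-02 -1.210e-01  2.037e+00 -1.000e-03  1.224e+00  1.948e+00] pos [0.4714 0.0008 0.2194] F [-0.36  0.22  0.38] T [ 0.031  0.063 -0.038]
mixer 0.68 [217.   0. 501. 287.] 42032 lo [ 0.428 -0.141  0.06 ] hi [0.589 0.056 0.101]
top rect ((503.5156555175781, -42.324119567871094), (142.30178833007812, 202.1951141357422), 19.45948028564453)
knobtop 2013 ((472.11163330078125, 1.8474936485290527), 20.793540954589844) [0.47350524 0.00113868 0.1008887 ]
knob_top 0.66 [217.   0. 503. 290.] 42233 lo [ 0.428 -0.141  0.059] hi [0.59  0.056 0.101]
start_top 0.69 [424. 117. 457. 151.] 836 lo [ 0.491 -0.119  0.078] hi [ 0.512 -0.098  0.087]
[[ 0.91  -0.415  0.003]
 [-0.415 -0.91  -0.001]
 [ 0.003 -0.    -1.   ]]
(500.16455078125, -108.33634185791016) 11.840903282165527 [ 0.50081879 -0.10777213  0.08446899]
shift [0.07039578 0.08769232 0.12064502]
```

View pics/g.png

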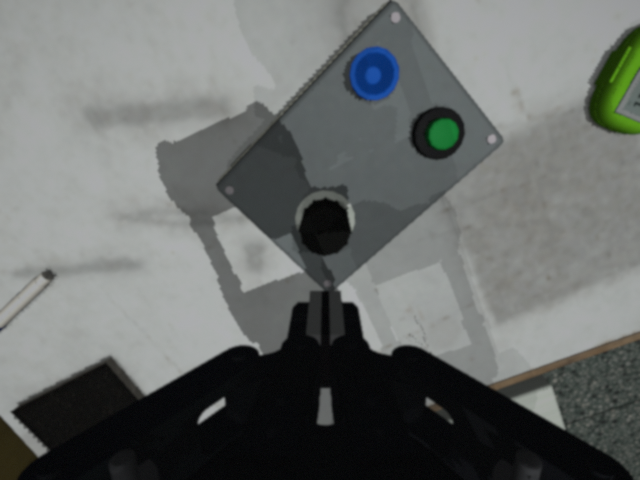

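The key sits at (443,133), measured at (0.500, −0.108, 0.0845), and the mixer hasn't moved. Fingers shut, I'm going above the key.

```bash
python3 -m inch '[{"dx":0.035,"dy":0.044,"dz":0.02,"ax":0,"ay":0,"az":0,"fingers":-1},{"dx":0.07,"dy":0.088,"dz":0.06,"ax":0,"ay":0,"az":0,"fingers":-1},{"dx":0.07,"dy":0.088,"dz":0.1,"ax":0,"ay":0,"az":0,"fingers":-1},{"dx":0.07,"dy":0.088,"dz":0.126,"ax":0,"ay":0,"az":0,"fingers":-1},{"dx":0.07,"dy":0.088,"dz":0.126,"ax":0,"ay":0,"az":0,"fingers":-1},{"dx":0.07,"dy":0.088,"dz":0.126,"ax":0,"ay":0,"az":0,"fingers":-1}]' >/dev/null; python3 st.py
python3 -m inch '[{"dx":0,"dy":0,"dz":0.004,"ax":0,"ay":0,"az":0,"fingers":-1},{"dx":0,"dy":0,"dz":0.008,"ax":0,"ay":0,"az":0,"fingers":-1},{"dx":0,"dy":0,"dz":0.01,"ax":0,"ay":0,"az":0,"fingers":-1},{"dx":0,"dy":0,"dz":0.011,"ax":0,"ay":0,"az":0,"fingers":-1}]' >/dev/null; python3 st.py
```

```text
18.725 yawx -24.5 q6 1.736 pos [ 0.5008 -0.1086  0.0961] F [ 0.43 -0.24  0.08] T [ 0.048 -0.009  0.04 ] tq6 0.000 w -0.001
19.225 yawx -24.5 q6 1.736 pos [ 0.5008 -0.1085  0.085 ] F [-0.29  0.03 -0.87] T [0.015 0.023 0.02 ] tq6 0.000 w -0.003
```

```bash
python3 -m inch '[{"dx":0,"dy":0,"dz":0.001,"ax":0,"ay":0,"az":0,"fingers":-1},{"dx":0,"dy":0,"dz":0.002,"ax":0,"ay":0,"az":0,"fingers":-1},{"dx":0,"dy":0,"dz":0.002,"ax":0,"ay":0,"az":0,"fingers":-1}]' >/dev/null; python3 st.py
python3 -m inch '[{"dx":0,"dy":0,"dz":0.001,"ax":0,"ay":0,"az":0,"fingers":-1},{"dx":0,"dy":0,"dz":0.002,"ax":0,"ay":0,"az":0,"fingers":-1},{"dx":0,"dy":0,"dz":0.002,"ax":0,"ay":0,"az":0,"fingers":-1}]' >/dev/null; python3 st.py
```

```text
19.6 yawx -24.5 q6 1.736 pos [ 0.5008 -0.1085  0.0831] F [-0.12 -0.48  2.2 ] T [0.032 0.142 0.086] tq6 -0.000 w -0.000
19.975 yawx -24.5 q6 1.736 pos [ 0.5009 -0.1085  0.0812] F [-1.03  0.47  2.71] T [ 0.09   0.213 -0.007] tq6 -0.000 w -0.002
```

```bash
python3 -m inch '[{"dx":0,"dy":0,"dz":0.001,"ax":0,"ay":0,"az":0,"fingers":-1},{"dx":0,"dy":0,"dz":0.002,"ax":0,"ay":0,"az":0,"fingers":-1},{"dx":0,"dy":0,"dz":0.002,"ax":0,"ay":0,"az":0,"fingers":-1}]' >/dev/null; python3 st.py
python3 -m inch '[{"dx":0,"dy":0,"dz":0.0005,"ax":0,"ay":0,"az":0,"fingers":-1},{"dx":0,"dy":0,"dz":0.001,"ax":0,"ay":0,"az":0,"fingers":-1},{"dx":0,"dy":0,"dz":0.001,"ax":0,"ay":0,"az":0,"fingers":-1}]' >/dev/null; python3 st.py
```

```text
20.35 yawx -24.5 q6 1.736 pos [ 0.5009 -0.1085  0.0792] F [-1.27  0.59  3.78] T [0.089 0.291 0.056] tq6 -0.000 w -0.000
20.725 yawx -24.5 q6 1.736 pos [ 0.5008 -0.1085  0.0782] F [-2.14  0.7   3.97] T [0.098 0.369 0.041] tq6 -0.001 w -0.002
```

```bash
python3 -m inch '[{"dx":0,"dy":0,"dz":0.0005,"ax":0,"ay":0,"az":0,"fingers":-1},{"dx":0,"dy":0,"dz":0.0007,"ax":0,"ay":0,"az":0,"fingers":-1},{"dx":0,"dy":0,"dz":0.0007,"ax":0,"ay":0,"az":0,"fingers":-1}]' >/dev/null; python3 st.py
```

```text
21.1 yawx -24.5 q6 1.736 pos [ 0.5009 -0.1085  0.078 ] F [-2.91  0.21  7.67] T [ 0.142  0.562 -0.016] tq6 -0.001 w 0.002
```

The force jumped to 7.7 N while the tip all but stopped at z 0.078, so the key has bottomed out. I'm backing off and checking.

```bash
python3 -m inch '[{"dx":0,"dy":0,"dz":-0.003,"ax":0,"ay":0,"az":0,"fingers":-1},{"dx":0,"dy":0,"dz":-0.01,"ax":0,"ay":0,"az":0,"fingers":-1},{"dx":0,"dy":0,"dz":-0.06,"ax":0,"ay":0,"az":0,"fingers":-1},{"dx":0,"dy":0,"dz":-0.12,"ax":0,"ay":0,"az":0,"fingers":-1},{"dx":-0.03,"dy":-0.03,"dz":-0.16,"ax":0,"ay":0,"az":0,"fingers":-1},{"dx":-0.03,"dy":-0.03,"dz":-0.16,"ax":0,"ay":0,"az":0,"fingers":-1},{"dx":-0.03,"dy":-0.03,"dz":-0.16,"ax":0,"ay":0,"az":0,"fingers":-1}]' >/dev/null; python3 st.py; python3 look.py i
```

```text
21.975 yawx -24.4 q6 1.807 pos [ 0.4849 -0.0686  0.2372] F [-0.63 -0.14 -1.66] T [ 0.01  -0.003 -0.016] tq6 0.005 w -0.000
21.975 q [-1.910e-01 -9.900e-02  1.984e+00 -1.000e-03  1.251e+00  1.807e+00] pos [ 0.4849 -0.0686  0.2372] F [-0.63 -0.14 -1.66] T [ 0.01  -0.003 -0.016]
mixer 0.95 [164.  65. 424. 322.] 34179 lo [ 0.425 -0.144  0.041] hi [0.588 0.056 0.099]
top rect ((502.0755920410156, -42.74536895751953), (142.18814086914062, 201.17593383789062), 19.458017349243164)
knobtop 1603 ((471.0121154785156, 1.670501947402954), 20.61678123474121) [4.71953768e-01 4.46814533e-04 9.91226378e-02]
knob_top 0.97 [165.  60. 421. 324.] 34136 lo [ 0.425 -0.144  0.041] hi [0.588 0.056 0.099]
start_top 0.68 [347. 170. 376. 200.] 665 lo [ 0.489 -0.12   0.073] hi [ 0.51  -0.098  0.084]
```

View pics/i.png

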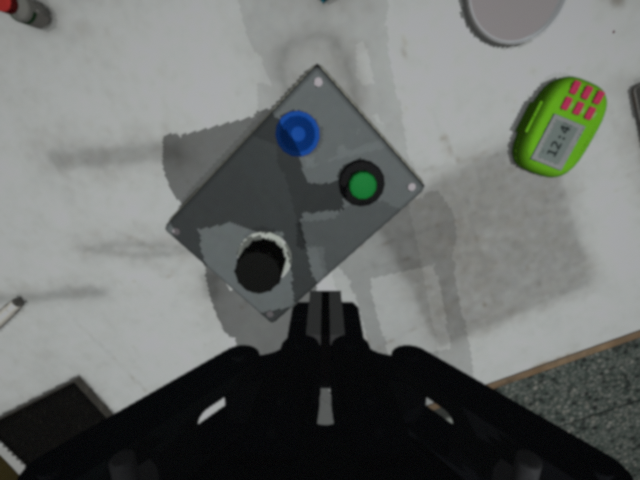

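The key is up again at (362,183), the knob is free at (262,262), the mixer is unmoved, and the timer and dish show no disturbance. The robot touches nothing, so I'm handing in.

```bash
python3 -c "from workcell import bot; bot.finish_job()"
```

```text
the job is handed in; nothing more can be done
```

The job is handed in after about 22 s of robot time; no verdict was given.

- **To the stop:** I turned the knob counter-clockwise over two clicks. Then the resistance rose steadily to about 0.48 N·m and held, against at most about 0.2 N·m for a click, so I took this as the stop. That is close to the 0.5 N·m where the stop gives way. The hand had turned about 10° past the expected stop angle, which I put down to grip give or slip.
- **Four clicks up:** I let the knob fall into its lowest setting and gripped it again. I turned it 120° clockwise, felt four click resistances about 30° apart, and let go. The torque readings were noisy (about 0.1 N·m), and the first resistance was faint. The count therefore rests mainly on the angle, the rhythm of the clicks and the wrist-joint torque. I did not check the setting again after letting go.
- **Start key:** I pressed the key about 6 mm. It bottomed out at about 8 N, and I released it.

The last wrist-camera view shows the key up again. The mixer is within about 2 mm and 0.2° of where it stood, and the fingers are clear of everything. The timer and petri dish look undisturbed. I did not measure any of the bystanders again, and the dropper and most of the marker were out of that view.

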